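# Hang the patio lantern in its cabinet

## Task

Put the little lantern away: take it off its coaster, reach down through the narrow opening in the top of the small cabinet without touching the aluminium frame around that opening, and hook the lantern's crook over the bar inside. Seat it fully home on the bar, in the gap between the two black sleeves (you will have to find the gap by feel, pressing only gently), and let go only once it is home, so that it hangs there upright; leave the coaster and everything else where they were.

Things in the scene. Friction and masses are not known exactly. Their poses are not given: they have to be found in the camera images.
- lantern_mid (a point): Pocket lantern, 150 mm high in all, 0.11 to 0.22 kg, standing upright on the coaster. This point is on its vertical axis, half-way up (75 mm above its underside); z is up, +x is the side to which its crook is open. Round body 40 mm across, from 0 to 58 mm above the underside; the crook and, on top, the grip tab stand above it.
- lantern_beam (a point): Middle of the flat underside of the crook's beam, 94 mm above the lantern's underside; axes as the lantern. Crook 9 mm wide (y). Beam 10 mm high, x = -19 to +19 mm; stem down to the body at x = -19 to -13; at x = +14 to +19 a lip hangs 8 mm below the beam. Body top is 36 mm below this point, so the crook's mouth on +x is open from 8 to 36 mm below it. The bar goes under the beam, between stem and lip.
- lantern_tab (a point): Grasp point in the grip tab on top of the crook, on the lantern's axis, 130 mm above its underside and 36 mm above the beam's underside; axes as the lantern. The tab is 26 mm (x) by 12 mm (y), and reaches from 26 mm below to 20 mm above this point: pinch it across its 12 mm, fingers closing along y.
- cabinet: Fixed grey plastic cabinet, 150 mm (x) by 190 mm (y), 176 mm high with its aluminium top frame, turned about the vertical; its far side (+x) is open above a 40 mm kick board. Origin: centre of its underside; x, y level along its sides, z up. Inside floor 10 mm high.
- mouth: The aluminium frame around the cabinet's top opening, which must not be touched. Origin: middle of the opening, level with the frame's top face (176 mm above the table), axes as the cabinet. The opening is 94 mm (x) by 130 mm (y); the frame is 12 mm thick.
- bar: Fixed steel bar inside the cabinet, along its y from wall to wall, 10 mm wide (x), 8 mm high. Origin: middle of its top face, 120 mm above the table, 56 mm below the frame's top, 19 mm in +x of the opening's middle; axes as the cabinet. When the lantern is home, its beam lies on this face in the gap between the sleeves. Contacts are hard, about 20 N per mm.
- sleeve_line (a point): Point over the bar's middle at the height of the sleeves' tops, 6 mm above the bar's top. Two black sleeves on the bar, each 60 mm long, 14 mm wide, reaching from here down 14 mm, leave a gap of 13 mm between them. They stay as set. The gap's middle lies anywhere from -16 to +16 mm along y of this point: it is not measured and must be felt for (or seen from above).
- coaster: Loose round wooden coaster, 90 mm across, 8 mm thick, under the lantern. Origin: centre of its underside.
- case: Closed grey sunglasses case, 64 x 158 x 44 mm, lying just beyond the coaster; bystander. Origin: centre of its underside.
- tin: Flat round aluminium balm tin, 50 mm across, 18 mm high, on the robot's side of the coaster; bystander. Origin: centre of its underside.
- tumbler: Aluminium tumbler with a black clip-on lid, 86 mm across, 160 mm high, at the back; bystander. Origin: centre of its underside.
- cactus: Small cactus in a white ceramic pot, 84 mm across, 130 mm high, at the back; bystander. Origin: centre of its underside.
- sunscreen: White sunscreen bottle, 48 mm across, 130 mm high, at the left side; bystander. Origin: centre of its underside.
- speaker: Black loudspeaker block, 60 x 110 x 60 mm, at the right side; bystander. Origin: centre of its underside.
There are look-alikes about, which are no part of the job. Leave any orange look-alike of the part that bears lantern_mid alone. There is more than one size of the coaster; the one meant has the size given above.

How it is judged:
By the outcome, as a careful person would: the job done as asked, in the order asked, and still so for the second after the job is handed in, with the robot touching nothing.
It also fails if it takes over 72 s, if anything falls off the work surface, if the arm or the gripper's body presses on something with over 40 N, if the wrist force passes 120 N, or if a joint passes its speed limit or range.

## Robot

A 6-joint arm with a two-finger parallel gripper is mounted at the origin on the work surface. World frame = base frame: x ahead of the robot, y to its left, z up, the work surface at z = 0. Lengths are in m, angles in rad, forces in N, time in s.
With the tool pointing down it reaches from about 0.25 to 0.775 m from the base axis. Payload 4 kg.
Tool frame: the origin (TCP) lies at the very end of the fingers, on their centre line; the grasp point (between the pads) lies 19 mm behind it; x points along the fingers, z is the direction in which the jaws open and shut, and the axes are right-handed (so a half turn about x gives the same grasp; the last joint's range is limited). The gripper opens to 85 mm and grips with 20 to 120 N. Pads are 22 mm wide; open, the fingers measure 114 mm over their backs; the gripper's body (76 mm by 85 mm) begins 54 mm behind the grasp point. The pads swing forward as they close: fully open they stand 13 mm farther back than shut.
Start: joints at [-1.315, 0.087, 1.371, -0, 1.684, -0.103], TCP at [0.193, -0.515, 0.231] pointing down, gripper open.
Joint ranges: [-3.1, 3.1], [-0.76, 2.03], [0.27, 2.55], [-1.08, 4.22], [0.17, 2.65], [-2.57, 2.57]. Speed limits (rad/s): [2.79, 2.79, 3.14, 3.14, 3.14, 3.14].

## Interface

Orientations are given as [roll, pitch, yaw] about the fixed x, y, z axes, in that order (R = Rz(yaw) Ry(pitch) Rx(roll)).
In Python, from workcell import observe, snapshot, sign_off gives the robot as it stands.
- The arm moves only by the tool drive_tool, never from a script. Its argument "motion" is a list of rows, each a list of 3 entries, a list of its own where there are three numbers: the turn, a rotation vector about the tool's x, y, z in degrees, then the shift along the tool's x, y, z in m, then the closure, from 0 (fully open) to 1 (shut). In form: [[[ax, ay, az], [x, y, z], hand], ...]. A call has 1 to 12 rows; each row is the pose to reach, as a shift and turn from the pose commanded when the call began, along the tool's axes at that moment; what a row does not reach only later rows make up. A row lasts 1/10 s, in which the tool goes at most 50 mm and 8.59 degrees, less where a joint would pass 70% of its speed; a pose out of reach is approached as far as the arm can. A call with a gripper value outside its range is refused whole. The fingers move at their own pace and stop on an object; "force" is the grip in N (left out, the last holds). Time passes only in rows, so rows that repeat a pose let the fingers close. It gives the time, the measured TCP pose, the force and the opening at its end, in the units of the state.
- observe(): the state, without advancing time (a new reading comes with each control period).
- snapshot(name): name is "scene" or "top" or "wrist"; returns a dict with "image" (400x640x3 uint8, red, green, blue), "fx", "fy", "cx", "cy" (pixels), "dist_coeffs" ([k1, k2, p1, p2, k3] as OpenCV has them; the pictures are not rectified), "R" (3x3) and "t" (3): a world point X has camera coordinates R X + t. Camera axes: x right, y down, z forward; pixel columns grow to the right and rows downward; lengths in m; the calibration is good to about 2 mm. A picture is of the moment at which its call begins. There is no depth.
- sign_off(): hands the job in, once; it reports no verdict.
The state is a dict: "t": time; "qpos": joint angles; "joint_velocities": joint speeds; "joint_torque": joint torques, N m; "eef_pos": TCP position; "tool_rot": TCP orientation; "wrist_force": force on the tool from outside, world axes, zero at the start; "moment": the same for the moment, N m; "opening": finger opening in m.
Only numpy, scipy, OpenCV 4.12 (cv2) and the standard library are available. Lean on these libraries where they do the work, as an engineer would, in place of code of your own. Each camera call takes 0.05 s, during which the arm holds its last target.

## Working session

There is one attempt and no reset: what is moved stays moved. The work goes in short steps, Python scripts to look and compute and a tool call to move; the robot and the scene stay as the last step left them, time stands still between calls to the robot, and variables do not carry over. Pictures are saved under pics/ and viewed, and the job is handed in when it is done.

Besides the shell and the picture viewer there is one more tool, called after "Request:" by a JSON object that holds its "method" and its "body", one argument or row to a line. drive_tool: Moves the arm, as the interface text tells. Its arguments: {"type":"object","properties":{"motion":{"type":"array","items":{"type":"array"}},"force":{"type":"number"}},"required":["motion"]}

```bash
mkdir -p pics; ls
cat > h.py <<'E'
import numpy as np, cv2, pickle
from workcell import observe, snapshot, sign_off
def snap(n,f):
    s=snapshot(n); cv2.imwrite(f'pics/{f}.png', cv2.cvtColor(s['image'],cv2.COLOR_RGB2BGR)); pickle.dump(s,open(f'pics/{f}.pkl','wb')); return s
def load(f): return pickle.load(open(f'pics/{f}.pkl','rb'))
def K(s): return np.array([[s['fx'],0,s['cx']],[0,s['fy'],s['cy']],[0,0,1.]])
def ray(s,uv):
    p=cv2.undistortPoints(np.array([[uv]],float),K(s),np.array(s['dist_coeffs'],float))[0,0]
    R=np.array(s['R']);t=np.array(s['t']); return -R.T@t, R.T@np.array([p[0],p[1],1])
def atz(s,uv,z):
    o,d=ray(s,uv); return o+d*(z-o[2])/d[2]
def proj(s,X):
    X=np.atleast_2d(np.array(X,float)); r=cv2.Rodrigues(np.array(s['R'],float))[0]
    return cv2.projectPoints(X,r,np.array(s['t'],float),K(s),np.array(s['dist_coeffs'],float))[0][:,0]
E
python3 - <<'E'
from h import *
o=observe(); print(o)
for n in ['scene','top','wrist']:
    s=snap(n,n+'0'); R=np.array(s['R']); print(n,-R.T@np.array(s['t']),R[2],s['fx'])
E
```

```text
pics
{'t': 0.0, 'qpos': array([-1.31509068e+00,  8.79831078e-02,  1.37230417e+00,  3.00542173e-05,
        1.68357765e+00, -1.03077501e-01]), 'joint_velocities': array([-5.00737372e-04,  6.37430729e-04,  5.98552601e-04, -7.86781045e-05,
       -8.92718384e-04, -9.74725691e-04]), 'joint_torque': array([-5.45616331e-04, -3.51856470e+01, -3.13277864e+01, -2.89443242e-04,
        1.06191231e-02,  6.15556885e-06]), 'eef_pos': array([ 0.19301258, -0.51448237,  0.23009843]), 'tool_rot': array([3.02537007, 1.56852386, 1.81336024]), 'wrist_force': array([-0.23304289, -0.69940005, -0.11436962]), 'moment': array([-0.03943142,  0.00784772,  0.02858825]), 'opening': 0.08523857461895988}
scene [1.34506529 0.09777633 0.6601606 ] [-0.80488365 -0.11166046 -0.58283295] 370.20672448890286
top [ 0.4168502  -0.01994789  1.40910648] [ 0.13060707  0.01641218 -0.99129836] 475.8484307463238
wrist [ 0.25968678 -0.48944945  0.37114043] [-0.25877268 -0.094341   -0.96132017] 294.3858974513072
```

View pics/scene0.png

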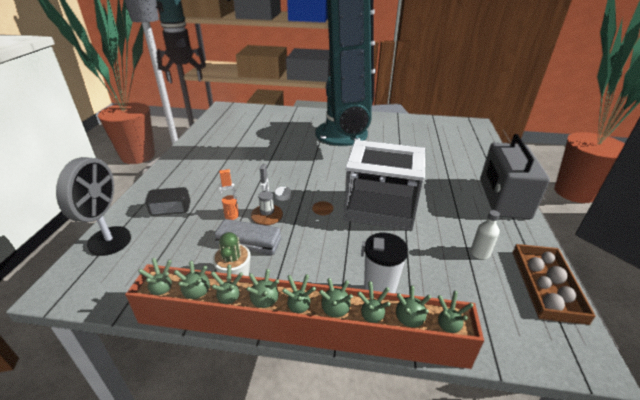

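View pics/top0.png

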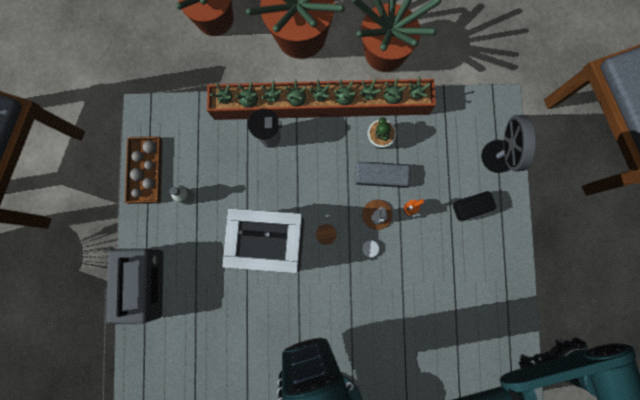

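View pics/wrist0.png

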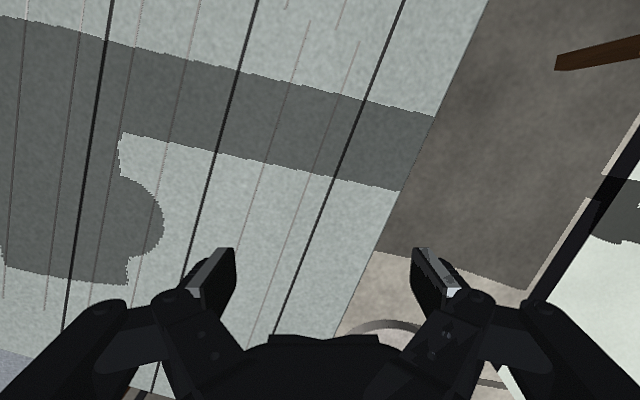

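The top view shows the cabinet at about (262,240), the lantern on its coaster at (378,214), an orange look-alike at (414,207), the tin at (371,249) and the case at (383,174). Next I'll zoom in.

Run:
```python
from h import *
a=cv2.imread('pics/top0.png')
cv2.imwrite('pics/z1.png',cv2.resize(a[190:270,340:440],None,fx=8,fy=7.4,interpolation=cv2.INTER_CUBIC)[:592])
cv2.imwrite('pics/z2.png',cv2.resize(a[200:280,212:312],None,fx=8,fy=7.4,interpolation=cv2.INTER_CUBIC))
b=cv2.imread('pics/scene0.png')
cv2.imwrite('pics/z3.png',cv2.resize(b[140:240,210:335],None,fx=6,fy=6,interpolation=cv2.INTER_CUBIC))
cv2.imwrite('pics/z4.png',cv2.resize(b[135:230,335:435],None,fx=6,fy=6,interpolation=cv2.INTER_CUBIC))
```

```text
(no output)
```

View pics/z1.png

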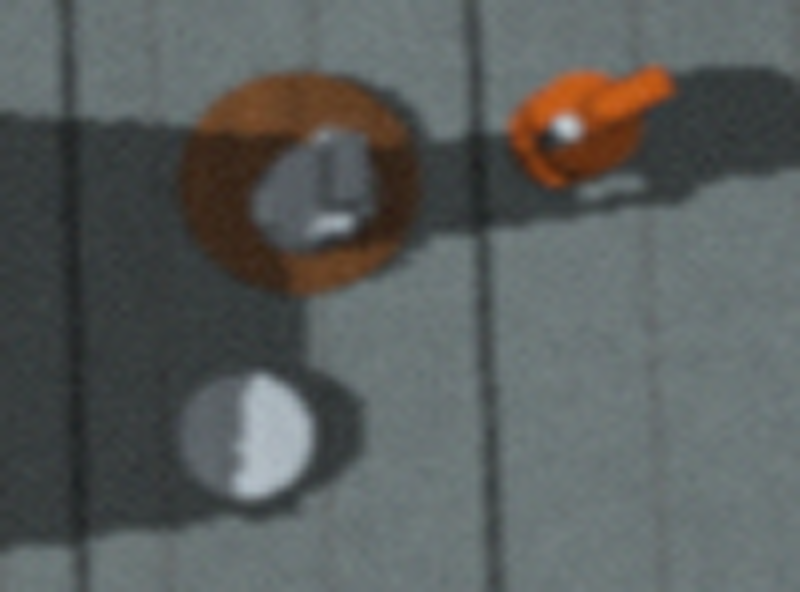

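View pics/z2.png

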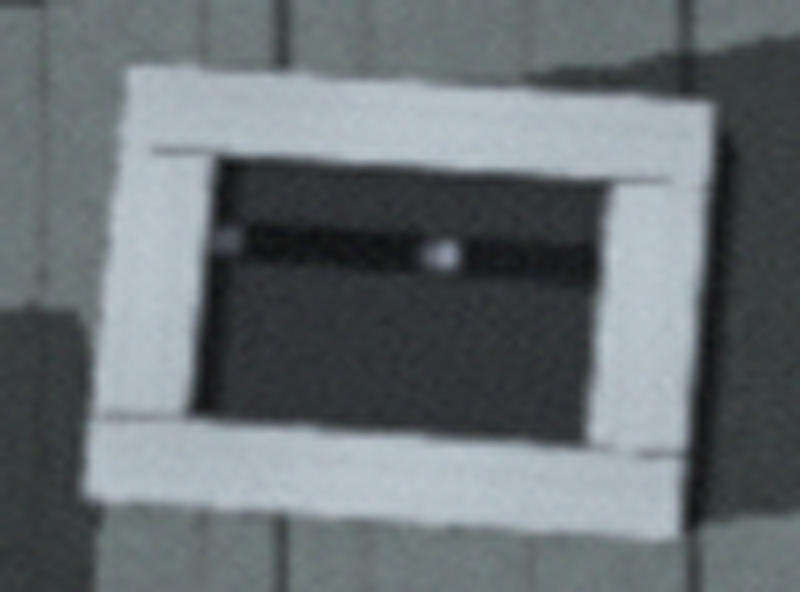

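View pics/z3.png

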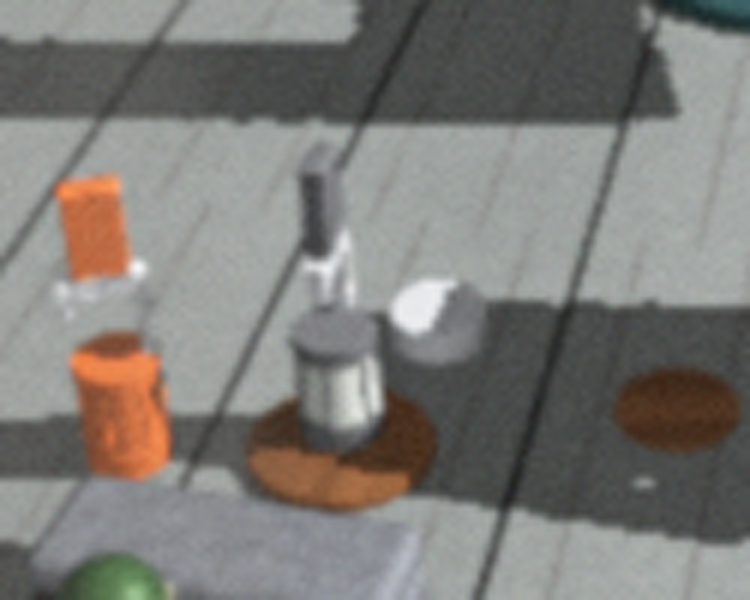

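View pics/z4.png

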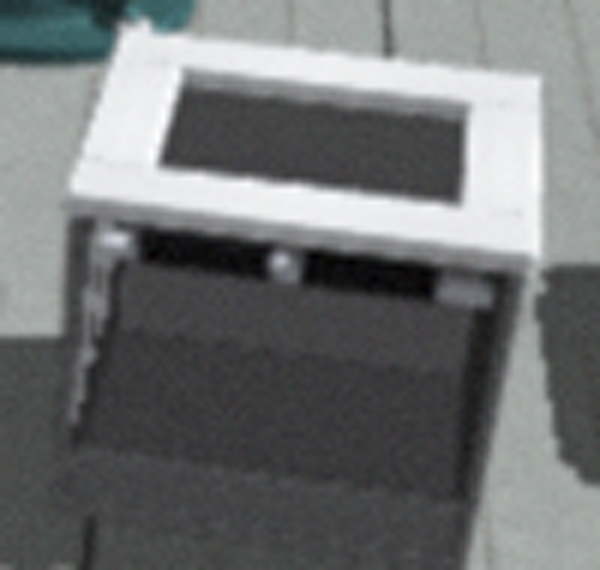

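Run:
```python
from h import *
s=load('top0'); c=load('scene0')
T=lambda x,y,ox,oy:((x+.5)/8-.5+ox,(y+.5)/7.4-.5+oy)
O=np.array([atz(s,T(*p,212,200),.176)[:2] for p in [(130,66),(713,102),(685,538),(85,498)]])
I=np.array([atz(s,T(*p,212,200),.176)[:2] for p in [(215,155),(608,182),(587,443),(195,413)]])
for n,A in(('outer',O),('inner',I)):
    print(n,A.round(4).tolist(),'c',A.mean(0),'sides',[np.linalg.norm(A[i]-A[(i+1)%4]).round(4) for i in range(4)])
    d1=(A[0]+A[3]-A[1]-A[2])/2; d2=(A[0]+A[1]-A[2]-A[3])/2
    print(np.degrees(np.arctan2(-d1[0],d1[1])),np.degrees(np.arctan2(d2[1],d2[0])))
S=lambda x,y:((x+.5)/6-.5+335,(y+.5)/6-.5+135)
O2=np.array([atz(c,S(*p),.176)[:2] for p in [(70,200),(538,260),(540,72),(130,25)]]);print('scene outer',O2.round(4).tolist(),O2.mean(0))
print('gap top view',atz(s,T(440,257,212,200),.120),'scene',atz(c,S(284,262),.118))
print('coaster',atz(s,T(300,182,340,190),.008)); 
for p in [(180,182),(420,182),(300,72),(300,296)]: print(atz(s,T(*p,340,190),.008)[:2])
print('tabtop approx',atz(s,T(350,170,340,190),.158))
print('bodytop?',atz(s,T(300,200,340,190),.066))
S3=lambda x,y:((x+.5)/6-.5+210,(y+.5)/6-.5+140)
print('scene tabtop',atz(c,S3(322,155),.158),'bodytop',atz(c,S3(335,330),.066),'coaster',atz(c,S3(342,448),.008))
print('tin',atz(s,T(247,436,340,190),.018))
```

```text
outer [[0.558, 0.2458], [0.5412, 0.0546], [0.3894, 0.0658], [0.4065, 0.2597]] c [0.47374868 0.15645348] sides [np.float64(0.1919), np.float64(0.1522), np.float64(0.1947), np.float64(0.1521)]
-5.034792389360065 -4.721195288235036
inner [[0.5258, 0.2176], [0.5136, 0.0892], [0.4227, 0.0969], [0.4354, 0.224]] c [0.47438204 0.15692569] sides [np.float64(0.129), np.float64(0.0913), np.float64(0.1276), np.float64(0.0906)]
-5.548722587096707 -4.439544213854591
scene outer [[0.5486, 0.0572], [0.5653, 0.2469], [0.4022, 0.2616], [0.3848, 0.0722]] [0.47519555 0.15947022]
gap top view [0.49164088 0.15154506 0.12      ] scene [0.49134734 0.15165846 0.118     ]
coaster [ 0.55088362 -0.16084145  0.008     ]
[ 0.55183528 -0.11658655]
[ 0.5499276  -0.20508995]
[ 0.59512093 -0.16236324]
[ 0.50540273 -0.15929316]
tabtop approx [ 0.54047242 -0.16237492  0.158     ]
bodytop? [ 0.53842803 -0.15477285  0.066     ]
scene tabtop [ 0.54056341 -0.16020018  0.158     ] bodytop [ 0.54317707 -0.16078476  0.066     ] coaster [ 0.55703918 -0.15819981  0.008     ]
tin [ 0.45019652 -0.13721621  0.018     ]
```

```bash
cat >> h.py <<'E'
from scipy.spatial.transform import Rotation as Rot
def cur():
    o=observe(); return np.array(o['eef_pos']), Rot.from_euler('xyz',o['tool_rot']).as_matrix(), o
def plan(P,R=None):
    p,Rc,o=cur(); sh=Rc.T@(np.array(P)-p); rv=np.zeros(3) if R is None else np.degrees(Rot.from_matrix(Rc.T@R).as_rotvec())
    print('t',round(o['t'],2),'p',p.round(4),'F',o['wrist_force'].round(2),'shift',sh.round(4),'turn',rv.round(2))
def down(yaw):  # tool x down, tool z (jaw) along y rotated by yaw
    z=np.array([-np.sin(yaw),np.cos(yaw),0]); x=np.array([0,0,-1.]); return np.stack([x,np.cross(z,x),z],1)
E
python3 - <<'E'
from h import *
p,R,o=cur(); print(R.round(3)); plan([.563,-.153,.29])
E
```

```text
[[-0.     0.936  0.351]
 [ 0.002  0.351 -0.936]
 [-1.     0.    -0.002]]
t 0.15 p [ 0.193  -0.5146  0.2304] F [ 0.76  0.57 -0.36] shift [-0.0592  0.4734 -0.2088] turn [0. 0. 0.]
```

Request:
{"method": "drive_tool", "body": {
  "motion": [
    [[0, 0, 0], [-0.059, 0.04, -0.018], 0],
    [[0, 0, 0], [-0.059, 0.08, -0.035], 0],
    [[0, 0, 0], [-0.059, 0.12, -0.053], 0],
    [[0, 0, 0], [-0.059, 0.16, -0.07], 0],
    [[0, 0, 0], [-0.059, 0.2, -0.088], 0],
    [[0, 0, 0], [-0.059, 0.24, -0.106], 0],
    [[0, 0, 0], [-0.059, 0.28, -0.124], 0],
    [[0, 0, 0], [-0.059, 0.32, -0.142], 0],
    [[0, 0, 0], [-0.059, 0.36, -0.159], 0],
    [[0, 0, 0], [-0.059, 0.4, -0.177], 0],
    [[0, 0, 0], [-0.059, 0.44, -0.195], 0],
    [[0, 0, 0], [-0.059, 0.473, -0.209], 0]
  ]
}}

```text
t: 1.35
eef_pos: [0.5638, -0.1511, 0.2897]
tool_rot: [-2.61, 1.57, 2.463]
wrist_force: [0.0, -0.1, -0.2]
opening: 0.0856
```

Request:
{"method": "drive_tool", "body": {
  "motion": [
    [[0, 0, 0], [0, 0, 0], 0],
    [[0, 0, 0], [0, 0, 0], 0],
    [[0, 0, 0], [0, 0, 0], 0]
  ]
}}

```text
t: 1.65
eef_pos: [0.562, -0.1539, 0.2901]
tool_rot: [-1.466, 1.57, -2.679]
wrist_force: [0.2, 0.3, -0.4]
opening: 0.0855
```

Run:
```python
from h import *
plan([.563,-.153,.29]); print(observe()['qpos']); s=snap('wrist','w1')
```

```text
t 1.65 p [ 0.562  -0.1539  0.2901] F [ 0.15  0.29 -0.42] shift [ 0.0001  0.0012 -0.0005] turn [0. 0. 0.]
[-3.64179984e-01  1.58040724e-01  1.17680409e+00 -6.47030437e-04
  1.80732683e+00  8.48594633e-01]
```

View pics/w1.png

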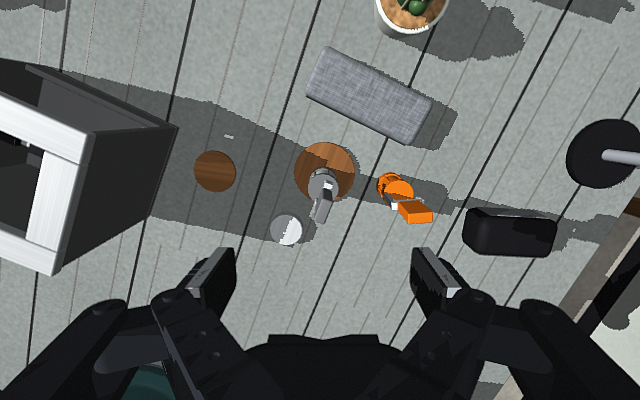

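Run:
```python
from h import *
a=cv2.imread('pics/w1.png')
cv2.imwrite('pics/z5.png',cv2.resize(a[130:240,260:360],None,fx=5.4,fy=5.4,interpolation=cv2.INTER_CUBIC))
s=load('w1'); R=np.array(s['R']); print(-R.T@s['t'],R[2])
```

```text
[ 0.6287613  -0.12852359  0.43096237] [-0.25909986 -0.09636142 -0.9610316 ]
```

View pics/z5.png

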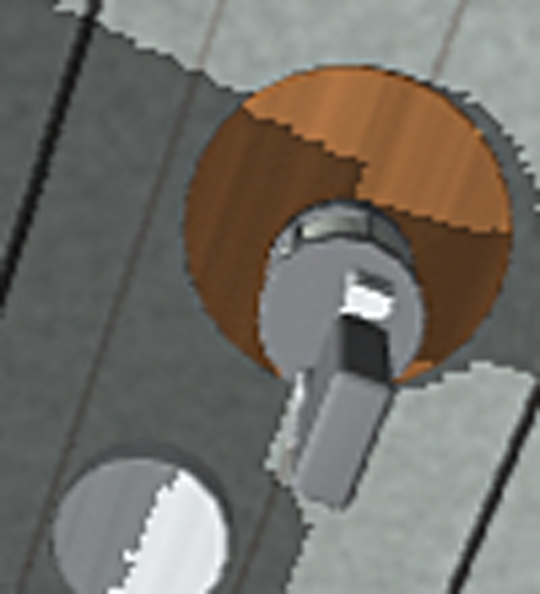

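```bash
cat >> h.py <<'E'
def lantern_lines(c,yaw,z0):
    B=[((-13,13),(-6,6),(104,150)),((-19,19),(-4.5,4.5),(94,104)),((-19,-13),(-4.5,4.5),(58,94)),((14,19),(-4.5,4.5),(86,94))]
    Rz=Rot.from_euler('z',yaw,degrees=True).as_matrix(); L=[]
    for xs,ys,zs in B:
        v={(i,j,k):np.array([xs[i],ys[j],zs[k]])/1000 for i in(0,1) for j in (0,1) for k in (0,1)}
        for a in v:
            for ax in range(3):
                if a[ax]==0:
                    b=list(a);b[ax]=1; L.append((v[a],v[tuple(b)]))
    for z in(0,58):
        th=np.linspace(0,2*np.pi,40); P=np.stack([.02*np.cos(th),.02*np.sin(th),0*th+z/1000],1)
        L+=list(zip(P[:-1],P[1:]))
    off=np.array([*c,z0]); return [(Rz@a+off,Rz@b+off) for a,b in L]
def draw(f,lines,x0,y0,w,h,k,out,col=(0,0,255)):
    s=load(f); a=cv2.imread(f'pics/{f}.png')[y0:y0+h,x0:x0+w]; a=cv2.resize(a,None,fx=k,fy=k,interpolation=cv2.INTER_CUBIC)
    for p,q in lines:
        u=(proj(s,[p,q])-[x0,y0]+.5)*k-.5; u=np.round(u*8).astype(int)
        cv2.line(a,tuple(map(int,u[0])),tuple(map(int,u[1])),col,1,cv2.LINE_AA,3)
    cv2.imwrite(f'pics/{out}.png',a)
E
python3 - <<'E'
from h import *
s=load('w1'); q=[(340,375),(392,388),(350,508),(298,492)]
A=np.array([atz(s,((x+.5)/5.4-.5+260,(y+.5)/5.4-.5+130),.158)[:2] for x,y in q]); c=A.mean(0)
d=(A[0]+A[1]-A[2]-A[3])/2; yaw=np.degrees(np.arctan2(d[1],d[0])); print(A.round(4),c,yaw,[np.linalg.norm(A[i]-A[i-1]).round(4) for i in range(4)])
a=[]
for i,y in enumerate((yaw,yaw+180)):
    draw('w1',lantern_lines(c,y,.008),260,130,100,110,4,f'd{i}'); draw('scene0',lantern_lines(c,y,.008),230,155,60,75,6,f'e{i}')
im=[cv2.imread(f'pics/{n}.png')for n in('d0','d1')]; im=np.hstack(im); cv2.imwrite('pics/dd.png',im)
im=[cv2.imread(f'pics/{n}.png')for n in('e0','e1')]; im=np.hstack(im); cv2.imwrite('pics/ee.png',im)
E
```

```text
[[ 0.5554 -0.1556]
 [ 0.5564 -0.1652]
 [ 0.5324 -0.1662]
 [ 0.532  -0.1562]] [ 0.54405562 -0.16077241] 1.9445884061465994 [np.float64(0.0235), np.float64(0.0096), np.float64(0.0241), np.float64(0.01)]
```

View pics/dd.png

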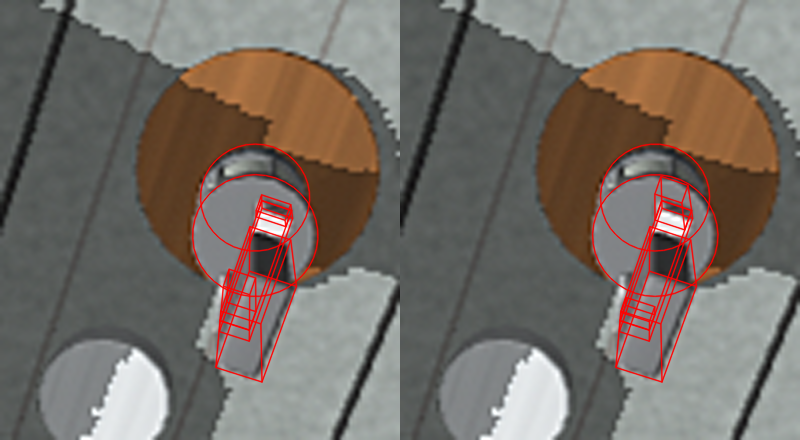

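View pics/ee.png

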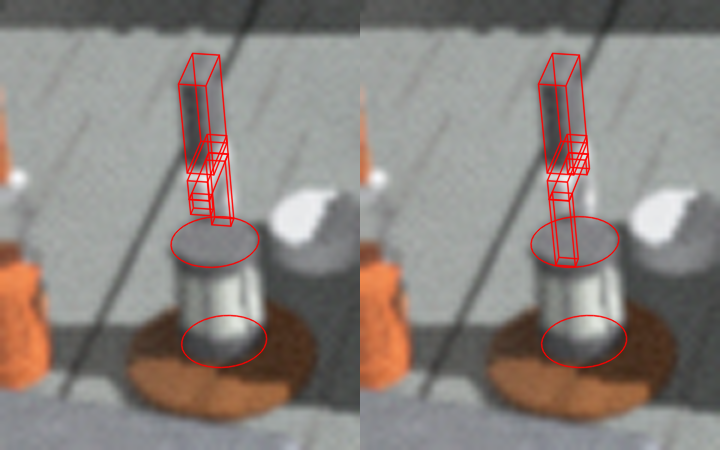

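Run:
```python
from h import *
plan([.50,-.16,.25],down(np.pi))
```

```text
t 1.7 p [ 0.5619 -0.1541  0.2904] F [-0.14 -0.49  0.42] shift [ 0.0404 -0.06   -0.0162] turn [2.047e+01 2.000e-02 2.000e-02]
```

Request:
{"method": "drive_tool", "body": {
  "motion": [
    [[7, 0, 0], [0.013, -0.02, -0.005], 0],
    [[14, 0, 0], [0.027, -0.04, -0.011], 0],
    [[20.5, 0, 0], [0.04, -0.06, -0.016], 0],
    [[20.5, 0, 0], [0.04, -0.06, -0.016], 0],
    [[20.5, 0, 0], [0.04, -0.06, -0.016], 0],
    [[20.5, 0, 0], [0.04, -0.06, -0.016], 0]
  ]
}}

```text
t: 2.3
eef_pos: [0.5016, -0.16, 0.2516]
tool_rot: [1.198, 1.568, -0.372]
wrist_force: [-0.3, -0.2, 0.2]
opening: 0.0853
```

Run:
```python
from h import *
plan([.50,-.16,.25],down(np.pi)); print(observe()['qpos']); s=snap('wrist','w2')
draw('w2',lantern_lines((.544,-.1608),0,.008),240,120,160,120,5,'d2')
```

```text
t 2.3 p [ 0.5016 -0.16    0.2516] F [-0.26 -0.19  0.23] shift [ 0.0016 -0.0016  0.    ] turn [ 0.08  0.06 -0.15]
[-4.16505813e-01  2.95910443e-02  1.39137388e+00  1.27470886e-04
  1.71781596e+00  1.15288805e+00]
```

View pics/d2.png

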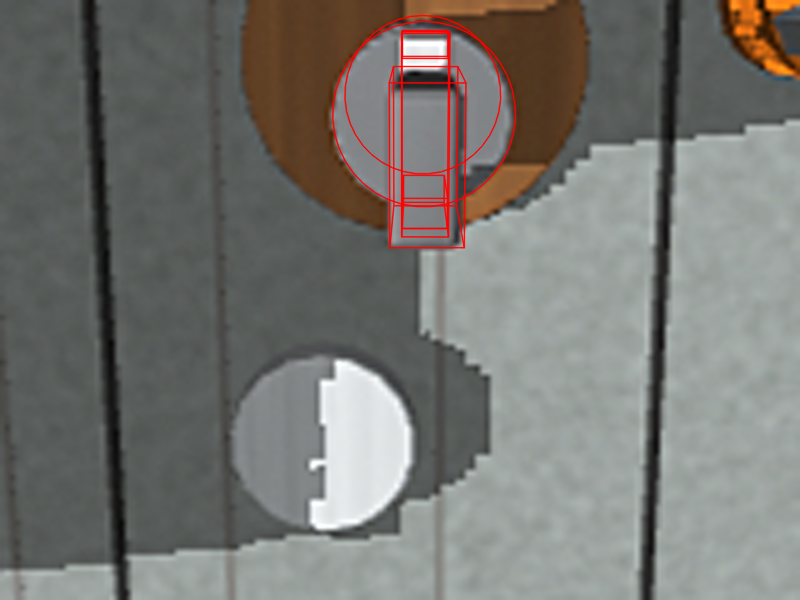

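Request:
{"method": "drive_tool", "body": {
  "motion": [
    [[0, 0, 0], [0, 0.022, 0.001], 0.6],
    [[0, 0, 0], [0, 0.044, 0.001], 0.6],
    [[0, 0, 0], [0.02, 0.044, 0.001], 0.6],
    [[0, 0, 0], [0.04, 0.044, 0.001], 0.6],
    [[0, 0, 0], [0.06, 0.044, 0.001], 0.6],
    [[0, 0, 0], [0.06, 0.044, 0.001], 0.6],
    [[0, 0, 0], [0.06, 0.044, 0.001], 0.6],
    [[0, 0, 0], [0.06, 0.044, 0.001], 0.6]
  ]
}}

```text
t: 3.15
eef_pos: [0.5459, -0.1606, 0.1922]
tool_rot: [1.168, 1.568, -0.401]
wrist_force: [0.2, 0.3, 0.5]
opening: 0.0341
```

Run:
```python
from h import *
plan([.544,-.1608,.119],down(np.pi)); print(observe()['opening']); s=snap('wrist','w3')
```

```text
t 3.15 p [ 0.5459 -0.1606  0.1922] F [0.2  0.28 0.55] shift [ 0.0732 -0.0021  0.0001] turn [ 0.08  0.07 -0.17]
0.03407213228752532
```

View pics/w3.png

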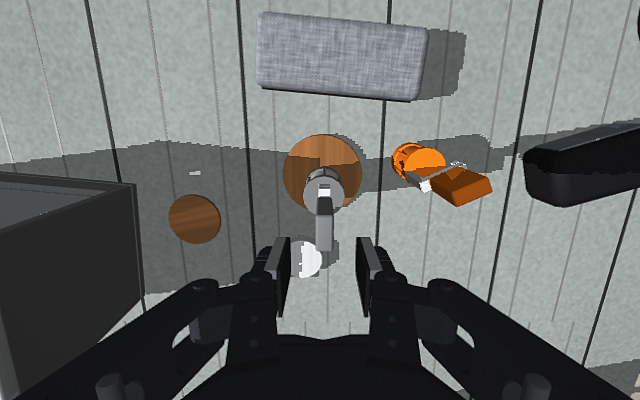

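Request:
{"method": "drive_tool", "body": {
  "motion": [
    [[0, 0, 0], [0.015, -0.002, 0], 0.6],
    [[0, 0, 0], [0.03, -0.002, 0], 0.6],
    [[0, 0, 0], [0.045, -0.002, 0], 0.6],
    [[0, 0, 0], [0.06, -0.002, 0], 0.6],
    [[0, 0, 0], [0.071, -0.002, 0], 0.6],
    [[0, 0, 0], [0.071, -0.002, 0], 0.6],
    [[0, 0, 0], [0.071, -0.002, 0], 0.6],
    [[0, 0, 0], [0.071, -0.002, 0], 0.6]
  ]
}}

```text
t: 4.0
eef_pos: [0.5434, -0.1605, 0.1202]
tool_rot: [1.141, 1.569, -0.429]
wrist_force: [0.7, -0.3, 0.3]
opening: 0.0344
```

Run:
```python
from h import *
plan([.544,-.1608,.119],down(np.pi)); s=snap('wrist','w4');s=snap('scene','s4')
a=cv2.imread('pics/s4.png')[130:240,210:320]; b=cv2.imread('pics/w4.png')
cv2.imwrite('pics/j4.png',np.hstack([cv2.resize(a,(400,400)),b[:,160:560]]))
```

```text
t 4.0 p [ 0.5434 -0.1605  0.1202] F [ 0.68 -0.29  0.31] shift [0.0012 0.0006 0.0003] turn [ 0.06  0.04 -0.1 ]
```

View pics/j4.png

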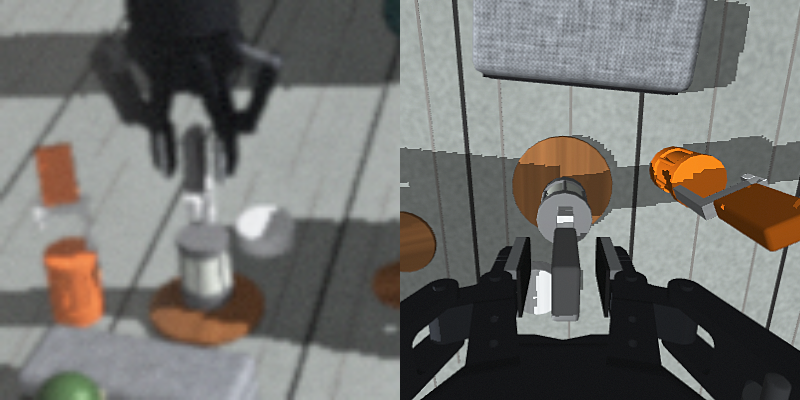

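Request:
{"method": "drive_tool", "body": {
  "force": 40,
  "motion": [
    [[0, 0, 0], [0, 0, 0], 0.75],
    [[0, 0, 0], [0, 0, 0], 0.85],
    [[0, 0, 0], [0, 0, 0], 1],
    [[0, 0, 0], [0, 0, 0], 1],
    [[0, 0, 0], [0, 0, 0], 1],
    [[0, 0, 0], [0, 0, 0], 1],
    [[0, 0, 0], [0, 0, 0], 1]
  ]
}}

```text
t: 4.8
eef_pos: [0.5431, -0.1603, 0.1198]
tool_rot: [1.117, 1.57, -0.453]
wrist_force: [-1.1, 0.8, 3.5]
opening: 0.011
```

Request:
{"method": "drive_tool", "body": {
  "motion": [
    [[0, 0, 0], [-0.01, 0, 0], 1],
    [[0, 0, 0], [-0.03, 0, 0], 1],
    [[0, 0, 0], [-0.06, 0, 0], 1],
    [[0, 0, 0], [-0.09, 0, 0], 1],
    [[0, 0, 0], [-0.12, 0, 0], 1],
    [[0, 0, 0], [-0.15, 0, 0], 1],
    [[0, 0, 0], [-0.18, 0, 0], 1],
    [[0, 0, 0], [-0.205, 0, 0], 1],
    [[0, 0, 0], [-0.205, 0, 0], 1],
    [[0, 0, 0], [-0.205, 0, 0], 1]
  ]
}}

```text
t: 5.8
eef_pos: [0.5427, -0.1602, 0.3237]
tool_rot: [-1.824, 1.57, 2.889]
wrist_force: [0.5, -0.6, -2.0]
opening: 0.0115
```

Run:
```python
from h import *
plan([.544,-.1608,.32],down(np.pi)); o=observe();print(o['opening'],o['qpos'],o['moment']); s=snap('wrist','w5');s=snap('scene','s5')
a=cv2.imread('pics/s5.png')[70:240,210:380]; b=cv2.imread('pics/w5.png')
cv2.imwrite('pics/j5.png',np.hstack([cv2.resize(a,(400,400)),b[:,160:560]]))
```

```text
t 5.8 p [ 0.5427 -0.1602  0.3237] F [ 0.48 -0.57 -2.02] shift [0.0037 0.0013 0.0006] turn [ 0.06 -0.01  0.03]
0.011542878588445033 [-3.87170135e-01  1.24734583e-01  1.14822093e+00 -6.61988723e-05
  1.86910286e+00  1.18259707e+00] [ 0.00541124 -0.03234096 -0.05330519]
```

View pics/j5.png

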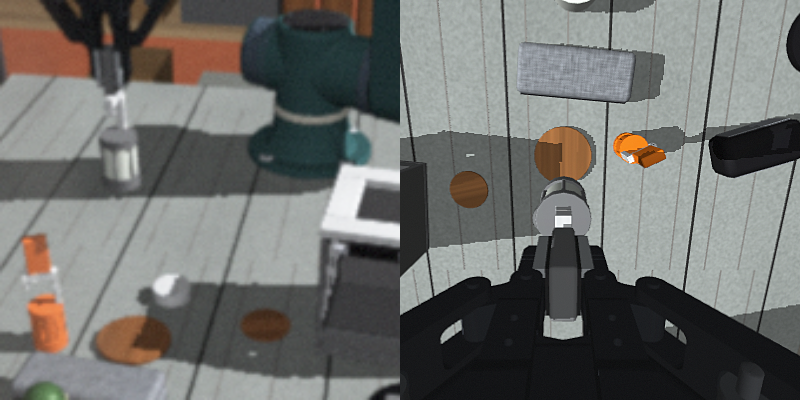

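Run:
```python
from h import *
plan([.4597,.1542,.325],down(np.pi-np.radians(4.9)))
draw('w5',lantern_lines((.5434,-.1604),0,.3237-.112),240,150,160,130,5,'d5')
```

```text
t 5.9 p [ 0.5422 -0.16    0.3217] F [ 0.86 -0.3  -1.35] shift [-0.0025 -0.0822 -0.3143] turn [ 4.96 -0.08  0.24]
```

View pics/d5.png

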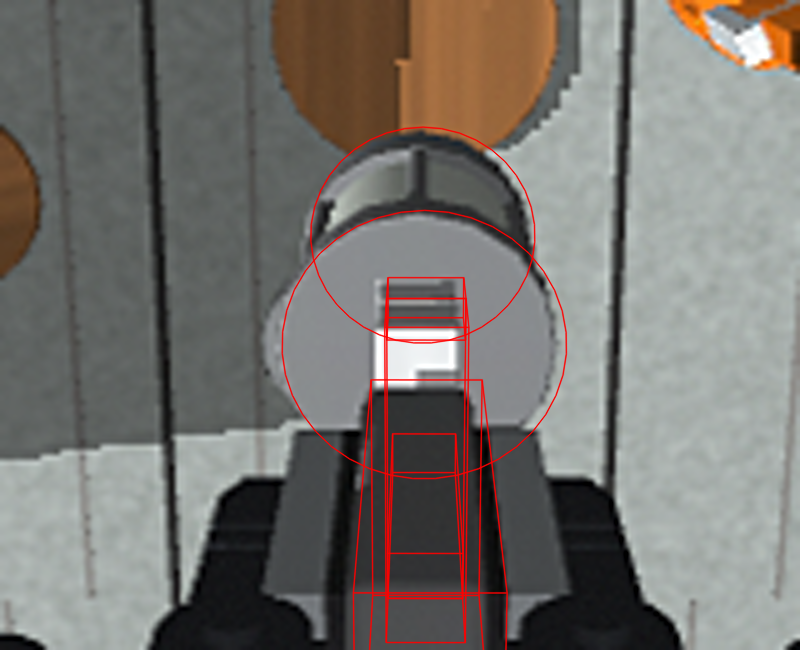

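Request:
{"method": "drive_tool", "body": {
  "motion": [
    [[0, 0, 0], [-0.004, -0.004, -0.015], 1],
    [[1, 0, 0], [-0.004, -0.012, -0.045], 1],
    [[1.5, 0, 0], [-0.004, -0.02, -0.08], 1],
    [[2, 0, 0], [-0.004, -0.03, -0.115], 1],
    [[2.5, 0, 0], [-0.004, -0.04, -0.15], 1],
    [[3, 0, 0], [-0.004, -0.048, -0.185], 1],
    [[3.5, 0, 0], [-0.004, -0.057, -0.22], 1],
    [[4, 0, 0], [-0.004, -0.066, -0.255], 1],
    [[4.5, 0, 0], [-0.004, -0.075, -0.285], 1],
    [[5, 0, 0], [-0.004, -0.08, -0.305], 1],
    [[5, 0, 0], [-0.004, -0.082, -0.314], 1],
    [[5, 0, 0], [-0.004, -0.082, -0.314], 1]
  ]
}}

```text
t: 7.1
eef_pos: [0.4596, 0.1548, 0.3277]
tool_rot: [-1.248, 1.57, -2.902]
wrist_force: [0.5, -0.3, -2.1]
opening: 0.0113
```

Request:
{"method": "drive_tool", "body": {
  "motion": [
    [[0, 0, 0], [0, 0, 0], 1],
    [[0, 0, 0], [0, 0, 0], 1],
    [[0, 0, 0], [0, 0, 0], 1],
    [[0, 0, 0], [0, 0, 0], 1]
  ]
}}

```text
t: 7.5
eef_pos: [0.4608, 0.1529, 0.3283]
tool_rot: [-0.078, 1.571, -1.737]
wrist_force: [-0.7, 0.4, -2.0]
opening: 0.0118
```

Run:
```python
from h import *
plan([.4597,.1542,.325],down(np.pi-np.radians(4.9))); print(observe()['qpos'])
s=snap('wrist','w6'); snap('top','t6'); snap('scene','s6')
```

```text
t 7.5 p [0.4608 0.1529 0.3283] F [-0.7   0.44 -2.01] shift [ 0.0033 -0.0012 -0.0012] turn [-0.12  0.01  0.  ]
[ 2.03779568e-01 -5.56353199e-02  1.32514650e+00 -2.28134697e-04
  1.87216587e+00  1.86217446e+00]
```

View pics/w6.png

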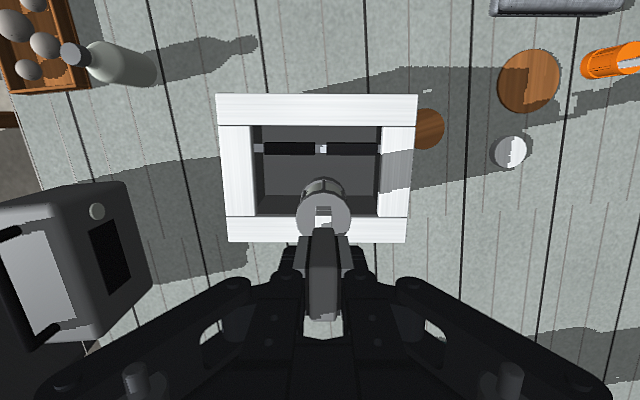

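View pics/s6.png

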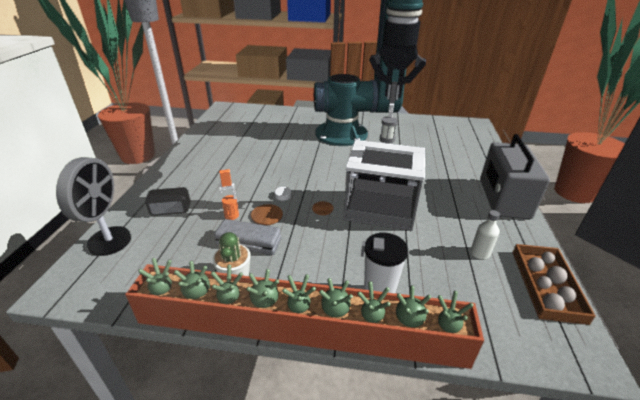

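```bash
cat >> h.py <<'E'
def cab_lines(c,yaw,g):
    Rz=Rot.from_euler('z',yaw,degrees=True).as_matrix(); L=[]
    def rect(x0,x1,y0,y1,z):
        P=[(x0,y0,z),(x1,y0,z),(x1,y1,z),(x0,y1,z)]
        for i in range(4): L.append((P[i-1],P[i]))
    rect(-75,75,-95,95,176); rect(-47,47,-65,65,176); rect(14,24,-60,60,120)
    rect(12,26,g+6.5,g+66.5,126); rect(12,26,g-66.5,g-6.5,126)
    off=np.array([*c,0]); return [(Rz@(np.array(a)/1000)+off,Rz@(np.array(b)/1000)+off) for a,b in L]
E
python3 - <<'E'
from h import *
draw('w6',cab_lines((.474,.157),-4.9,-4)+lantern_lines((.4608,.1529),-4.9,.3283-.112),205,80,225,170,3.5,'d6')
E
```

```text
(no output)
```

View pics/d6.png

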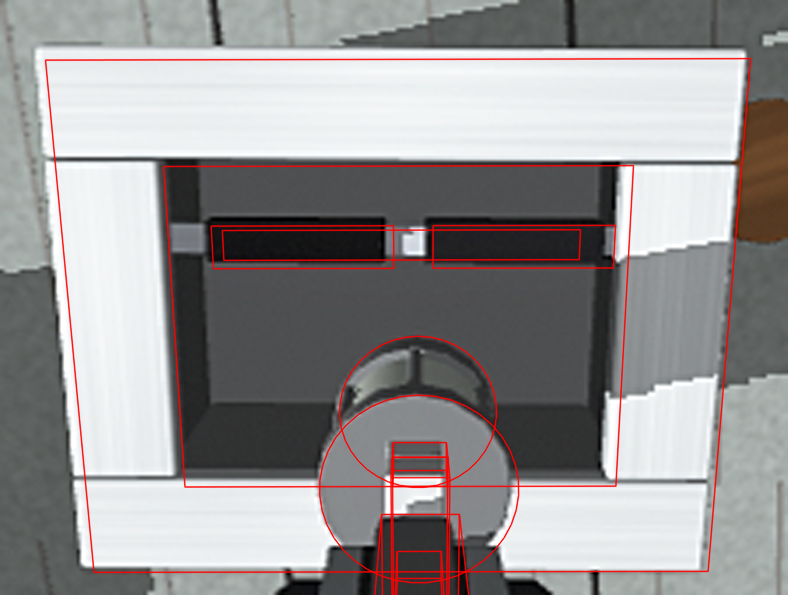

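Run:
```python
from h import *
plan([.4608,.1548,.23],down(np.pi-np.radians(4.9)))
```

```text
t 7.65 p [0.4607 0.1533 0.3283] F [-0.32 -0.15 -1.15] shift [ 0.0983 -0.     -0.0015] turn [-0.09  0.   -0.  ]
```

Request:
{"method": "drive_tool", "body": {
  "motion": [
    [[0, 0, 0], [0, 0, -0.0015], 1],
    [[0, 0, 0], [0.01, 0, -0.0015], 1],
    [[0, 0, 0], [0.025, 0, -0.0015], 1],
    [[0, 0, 0], [0.04, 0, -0.0015], 1],
    [[0, 0, 0], [0.055, 0, -0.0015], 1],
    [[0, 0, 0], [0.07, 0, -0.0015], 1],
    [[0, 0, 0], [0.085, 0, -0.0015], 1],
    [[0, 0, 0], [0.098, 0, -0.0015], 1],
    [[0, 0, 0], [0.098, 0, -0.0015], 1],
    [[0, 0, 0], [0.098, 0, -0.0015], 1],
    [[0, 0, 0], [0.098, 0, -0.0015], 1]
  ]
}}

```text
t: 8.75
eef_pos: [0.4612, 0.1553, 0.2313]
tool_rot: [1.811, 1.569, 0.154]
wrist_force: [-0.8, -0.3, 0.0]
opening: 0.0111
```

Run:
```python
from h import *
plan([.4611,.1548,.158],down(np.pi-np.radians(4.9)))
p=cur()[0]
snap('wrist','w7'); snap('scene','s7')
draw('w7',cab_lines((.4755,.158),-4.9,-4)+lantern_lines(p[:2],-4.9,p[2]-.112),180,40,260,195,3,'d7')
draw('s7',[],335,80,110,150,4,'e7')
```

```text
t 8.75 p [0.4612 0.1553 0.2313] F [-0.79 -0.35  0.01] shift [ 0.0733 -0.0002  0.0005] turn [-0.04 -0.03 -0.11]
```

View pics/d7.png

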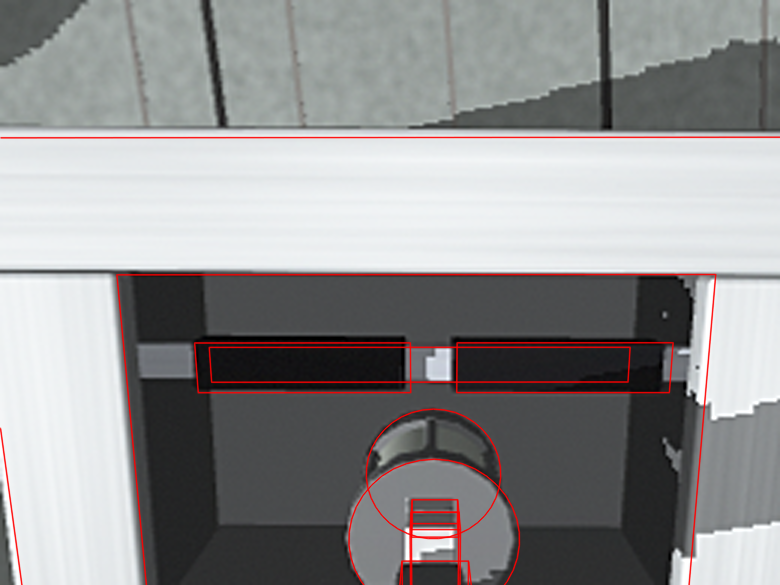

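View pics/e7.png

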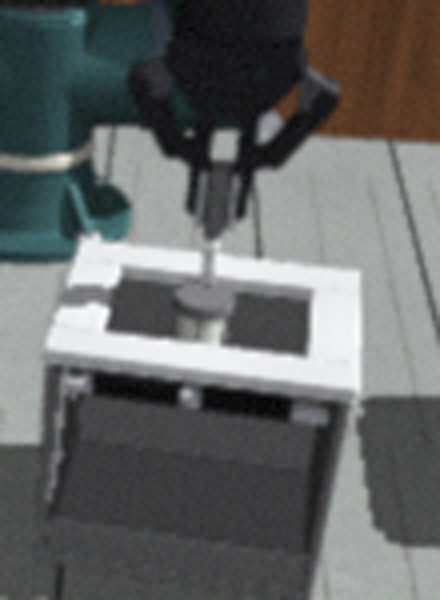

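Request:
{"method": "drive_tool", "body": {
  "motion": [
    [[0, 0, 0], [0.01, 0, 0], 1],
    [[0, 0, 0], [0.02, 0, 0], 1],
    [[0, 0, 0], [0.03, 0, 0], 1],
    [[0, 0, 0], [0.04, 0, 0], 1],
    [[0, 0, 0], [0.05, 0, 0], 1],
    [[0, 0, 0], [0.06, 0, 0], 1],
    [[0, 0, 0], [0.07, 0, 0], 1],
    [[0, 0, 0], [0.072, 0, 0], 1],
    [[0, 0, 0], [0.072, 0, 0], 1],
    [[0, 0, 0], [0.072, 0, 0], 1]
  ]
}}

```text
t: 9.85
eef_pos: [0.461, 0.1552, 0.1588]
tool_rot: [1.752, 1.57, 0.095]
wrist_force: [-0.1, 0.3, -1.6]
opening: 0.0117
```

Run:
```python
from h import *
plan([.4950,.1523,.158],down(np.pi-np.radians(4.9)))
p=cur()[0]
snap('wrist','w8'); snap('scene','s8')
draw('w8',cab_lines((.4765,.158),-4.9,-4)+lantern_lines(p[:2],-4.9,p[2]-.112),180,40,260,195,3,'d8')
draw('s8',cab_lines((.4765,.158),-4.9,-4)+lantern_lines(p[:2],-4.9,p[2]-.112),335,80,110,150,4,'e8')
```

```text
t 9.85 p [0.461  0.1552 0.1588] F [-0.11  0.3  -1.63] shift [ 0.0008  0.0341 -0.    ] turn [-0.04 -0.01 -0.06]
```

View pics/d8.png

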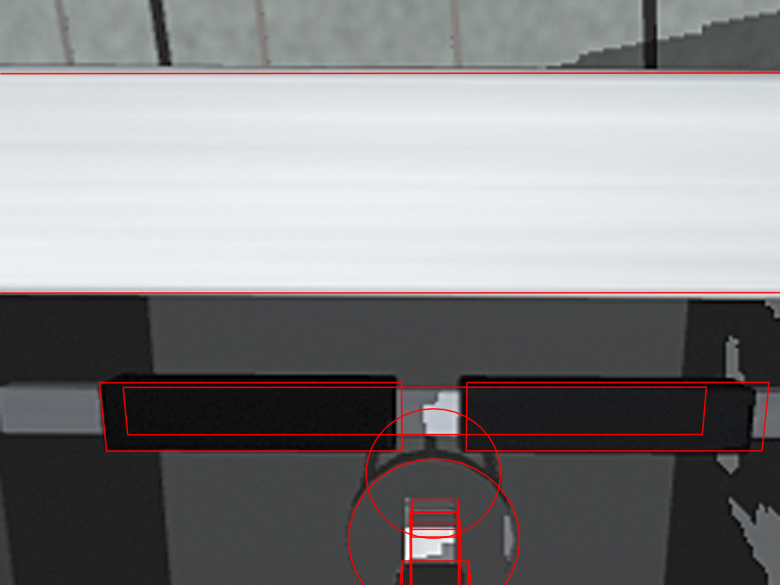

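View pics/e8.png

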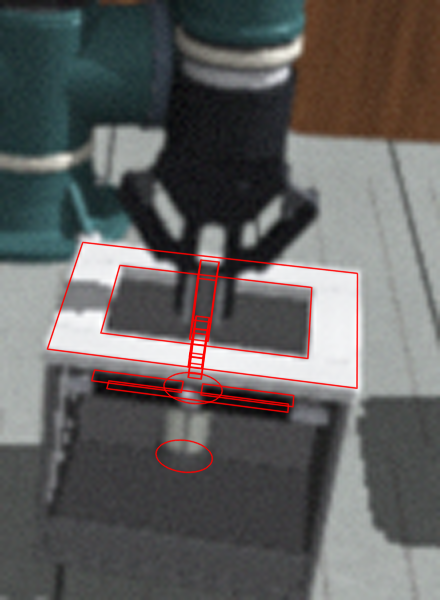

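Request:
{"method": "drive_tool", "body": {
  "motion": [
    [[0, 0, 0], [0, 0.004, 0], 1],
    [[0, 0, 0], [0, 0.008, 0], 1],
    [[0, 0, 0], [0, 0.012, 0], 1],
    [[0, 0, 0], [0, 0.016, 0], 1],
    [[0, 0, 0], [0, 0.02, 0], 1],
    [[0, 0, 0], [0, 0.024, 0], 1],
    [[0, 0, 0], [0, 0.028, 0], 1],
    [[0, 0, 0], [0, 0.031, 0], 1],
    [[0, 0, 0], [0, 0.034, 0], 1],
    [[0, 0, 0], [0, 0.034, 0], 1],
    [[0, 0, 0], [0, 0.034, 0], 1]
  ]
}}

```text
t: 11.05
eef_pos: [0.4944, 0.1522, 0.1582]
tool_rot: [-1.242, 1.57, -2.899]
wrist_force: [0.0, 0.2, -0.8]
opening: 0.0115
```

Run:
```python
from h import *
plan([.4950,.1523,.158],down(np.pi-np.radians(4.9)))
p=cur()[0]; print(observe()['moment'])
snap('wrist','w9'); snap('scene','s9')
draw('w9',cab_lines((.4765,.158),-4.9,-4)+lantern_lines(p[:2],-4.9,p[2]-.112),180,40,260,195,3,'d9')
draw('s9',[],335,80,110,150,4,'e9')
```

```text
t 11.05 p [0.4944 0.1522 0.1582] F [ 0.05  0.24 -0.83] shift [ 0.0002  0.0005 -0.0001] turn [-0.04  0.01  0.02]
[ 0.01388754 -0.01606145  0.05724732]
```

View pics/d9.png

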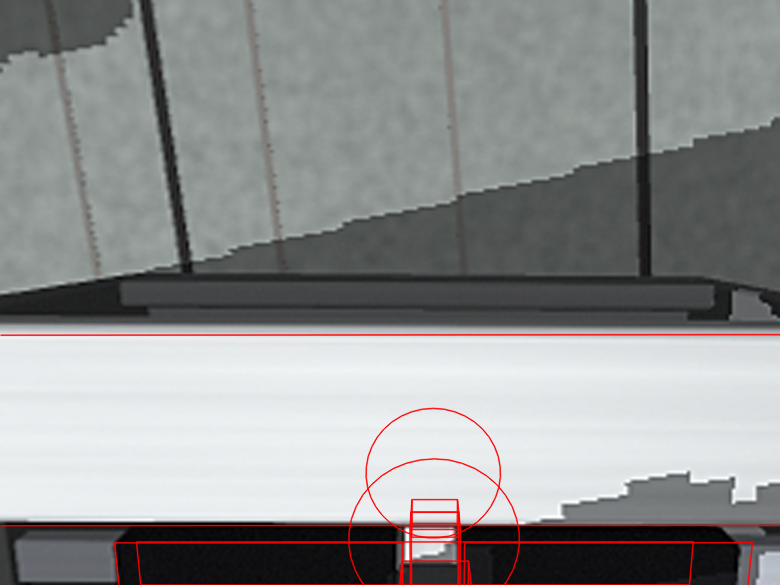

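View pics/e9.png

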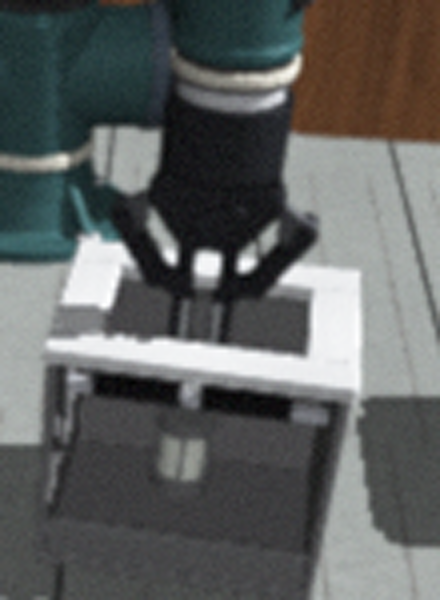

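Request:
{"method": "drive_tool", "body": {
  "motion": [
    [[0, 0, 0], [0.002, 0, 0], 1],
    [[0, 0, 0], [0.004, 0, 0], 1],
    [[0, 0, 0], [0.006, 0, 0], 1],
    [[0, 0, 0], [0.008, 0, 0], 1],
    [[0, 0, 0], [0.01, 0, 0], 1],
    [[0, 0, 0], [0.011, 0, 0], 1],
    [[0, 0, 0], [0.011, 0, 0], 1],
    [[0, 0, 0], [0.011, 0, 0], 1]
  ]
}}

```text
t: 11.95
eef_pos: [0.4945, 0.1522, 0.1473]
tool_rot: [0.631, 1.571, -1.026]
wrist_force: [-0.1, -0.8, -1.9]
opening: 0.0116
```

Request:
{"method": "drive_tool", "body": {
  "motion": [
    [[0, 0, 0], [0.0005, 0, 0], 1],
    [[0, 0, 0], [0.001, 0, 0], 1],
    [[0, 0, 0], [0.0015, 0, 0], 1],
    [[0, 0, 0], [0.002, 0, 0], 1],
    [[0, 0, 0], [0.0025, 0, 0], 1],
    [[0, 0, 0], [0.0025, 0, 0], 1],
    [[0, 0, 0], [0.0025, 0, 0], 1]
  ]
}}

```text
t: 12.65
eef_pos: [0.4945, 0.1522, 0.1448]
tool_rot: [0.246, 1.571, -1.411]
wrist_force: [0.1, -0.2, -2.5]
opening: 0.0118
```

Request:
{"method": "drive_tool", "body": {
  "motion": [
    [[0, 0, 0], [0.0003, 0, 0], 1],
    [[0, 0, 0], [0.0006, 0, 0], 1],
    [[0, 0, 0], [0.0009, 0, 0], 1],
    [[0, 0, 0], [0.0009, 0, 0], 1],
    [[0, 0, 0], [0.0009, 0, 0], 1]
  ]
}}

```text
t: 13.15
eef_pos: [0.4945, 0.1522, 0.1439]
tool_rot: [0.039, 1.571, -1.618]
wrist_force: [-0.9, 0.9, -1.5]
opening: 0.0115
```

No contact so far. I'm continuing in small steps.

Request:
{"method": "drive_tool", "body": {
  "motion": [
    [[0, 0, 0], [0.0003, 0, 0], 1],
    [[0, 0, 0], [0.0006, 0, 0], 1],
    [[0, 0, 0], [0.0009, 0, 0], 1],
    [[0, 0, 0], [0.0009, 0, 0], 1],
    [[0, 0, 0], [0.0009, 0, 0], 1]
  ]
}}

```text
t: 13.65
eef_pos: [0.4945, 0.1522, 0.143]
tool_rot: [0.005, 1.571, -1.652]
wrist_force: [0.1, -0.1, -1.8]
opening: 0.0113
```

Request:
{"method": "drive_tool", "body": {
  "motion": [
    [[0, 0, 0], [0.0003, 0, 0], 1],
    [[0, 0, 0], [0.0006, 0, 0], 1],
    [[0, 0, 0], [0.0009, 0, 0], 1],
    [[0, 0, 0], [0.0009, 0, 0], 1],
    [[0, 0, 0], [0.0009, 0, 0], 1]
  ]
}}

```text
t: 14.15
eef_pos: [0.4945, 0.1522, 0.1421]
tool_rot: [-0.047, 1.571, -1.704]
wrist_force: [-0.1, 0.5, -1.7]
opening: 0.0115
```

Request:
{"method": "drive_tool", "body": {
  "motion": [
    [[0, 0, 0], [0.0003, 0, 0], 1],
    [[0, 0, 0], [0.0006, 0, 0], 1],
    [[0, 0, 0], [0.0009, 0, 0], 1],
    [[0, 0, 0], [0.0012, 0, 0], 1],
    [[0, 0, 0], [0.0012, 0, 0], 1],
    [[0, 0, 0], [0.0012, 0, 0], 1]
  ]
}}

```text
t: 14.75
eef_pos: [0.4945, 0.1522, 0.1409]
tool_rot: [0.403, 1.571, -1.254]
wrist_force: [0.7, -0.3, -1.5]
opening: 0.0115
```

Request:
{"method": "drive_tool", "body": {
  "motion": [
    [[0, 0, 0], [0.0003, 0, 0], 1],
    [[0, 0, 0], [0.0006, 0, 0], 1],
    [[0, 0, 0], [0.0009, 0, 0], 1],
    [[0, 0, 0], [0.0009, 0, 0], 1],
    [[0, 0, 0], [0.0009, 0, 0], 1]
  ]
}}

```text
t: 15.25
eef_pos: [0.4945, 0.1522, 0.14]
tool_rot: [0.125, 1.571, -1.532]
wrist_force: [0.1, 0.2, -1.3]
opening: 0.0116
```

Request:
{"method": "drive_tool", "body": {
  "motion": [
    [[0, 0, 0], [0.0003, 0, 0], 1],
    [[0, 0, 0], [0.0006, 0, 0], 1],
    [[0, 0, 0], [0.0009, 0, 0], 1],
    [[0, 0, 0], [0.0009, 0, 0], 1],
    [[0, 0, 0], [0.0009, 0, 0], 1]
  ]
}}

```text
t: 15.75
eef_pos: [0.4945, 0.1522, 0.139]
tool_rot: [-0.327, 1.571, -1.984]
wrist_force: [-0.0, -0.4, -1.4]
opening: 0.0116
```

Request:
{"method": "drive_tool", "body": {
  "motion": [
    [[0, 0, 0], [0.0002, 0, 0], 1],
    [[0, 0, 0], [0.0004, 0, 0], 1],
    [[0, 0, 0], [0.0004, 0, 0], 1],
    [[0, 0, 0], [0.0004, 0, 0], 1]
  ]
}}

```text
t: 16.15
eef_pos: [0.4945, 0.1522, 0.1387]
tool_rot: [0.469, 1.571, -1.188]
wrist_force: [-0.2, -0.1, -1.9]
opening: 0.0111
```

Request:
{"method": "drive_tool", "body": {
  "motion": [
    [[0, 0, 0], [0.0002, 0, 0], 1],
    [[0, 0, 0], [0.0004, 0, 0], 1],
    [[0, 0, 0], [0.0004, 0, 0], 1],
    [[0, 0, 0], [0.0004, 0, 0], 1]
  ]
}}

```text
t: 16.55
eef_pos: [0.4945, 0.1522, 0.1383]
tool_rot: [0.547, 1.571, -1.11]
wrist_force: [0.5, 0.6, -1.5]
opening: 0.0114
```

Request:
{"method": "drive_tool", "body": {
  "motion": [
    [[0, 0, 0], [0.0002, 0, 0], 1],
    [[0, 0, 0], [0.0004, 0, 0], 1],
    [[0, 0, 0], [0.0004, 0, 0], 1],
    [[0, 0, 0], [0.0004, 0, 0], 1]
  ]
}}

```text
t: 16.95
eef_pos: [0.4945, 0.1522, 0.1379]
tool_rot: [-0.377, 1.571, -2.034]
wrist_force: [-0.5, -0.3, -1.1]
opening: 0.0114
```

Request:
{"method": "drive_tool", "body": {
  "motion": [
    [[0, 0, 0], [0.0002, 0, 0], 1],
    [[0, 0, 0], [0.0004, 0, 0], 1],
    [[0, 0, 0], [0.0004, 0, 0], 1],
    [[0, 0, 0], [0.0004, 0, 0], 1]
  ]
}}

```text
t: 17.35
eef_pos: [0.4946, 0.1522, 0.1378]
tool_rot: [1.498, 1.57, -0.159]
wrist_force: [0.2, -0.1, 0.1]
opening: 0.0114
```

Request:
{"method": "drive_tool", "body": {
  "motion": [
    [[0, 0, 0], [0.0002, 0, 0], 1],
    [[0, 0, 0], [0.0003, 0, 0], 1],
    [[0, 0, 0], [0.0003, 0, 0], 1],
    [[0, 0, 0], [0.0003, 0, 0], 1]
  ]
}}

```text
t: 17.75
eef_pos: [0.4946, 0.1522, 0.1377]
tool_rot: [1.561, 1.57, -0.096]
wrist_force: [-2.0, -0.5, 4.6]
opening: 0.0114
```

Run:
```python
from h import *
o=observe(); print(o['t'],o['wrist_force'],o['moment'])
snap('scene','s10'); snap('wrist','w10')
draw('s10',[],335,80,110,150,4,'e10')
a=cv2.imread('pics/w10.png')[180:330,230:410]; cv2.imwrite('pics/d10.png',cv2.resize(a,None,fx=4,fy=4))
```

```text
17.75 [-2.03279766 -0.45707157  4.58339398] [-0.07346609  0.34419684 -0.00055271]
```

View pics/e10.png

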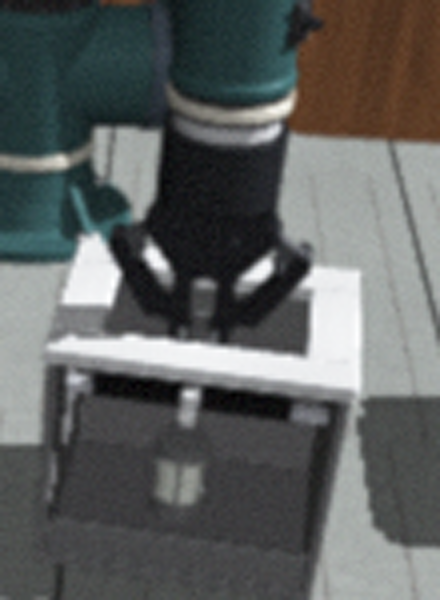

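View pics/d10.png

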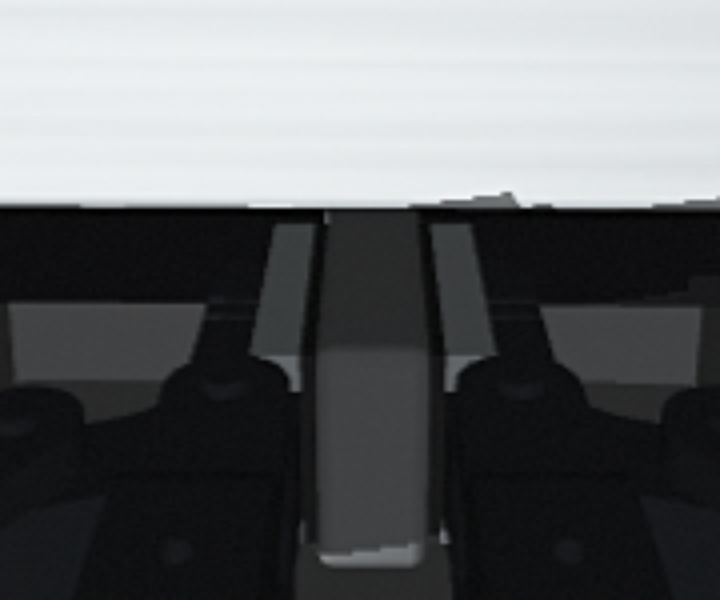

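Request:
{"method": "drive_tool", "body": {
  "motion": [
    [[0, 0, 0], [-0.0002, 0, 0], 1],
    [[0, 0, 0], [-0.0002, 0, 0], 0.85],
    [[0, 0, 0], [-0.0002, 0, 0], 0.8],
    [[0, 0, 0], [-0.0002, 0, 0], 0.75],
    [[0, 0, 0], [-0.0002, 0, 0], 0.7],
    [[0, 0, 0], [-0.0002, 0, 0], 0.65],
    [[0, 0, 0], [-0.0002, 0, 0], 0.6],
    [[0, 0, 0], [-0.0002, 0, 0], 0.6],
    [[0, 0, 0], [-0.0002, 0, 0], 0.6]
  ]
}}

```text
t: 18.75
eef_pos: [0.4945, 0.1522, 0.1374]
tool_rot: [1.404, 1.571, -0.253]
wrist_force: [0.5, 0.4, 0.8]
opening: 0.0342
```

Run:
```python
from h import *
o=observe(); print(o['t'],o['wrist_force'],o['moment'],o['opening'])
snap('scene','s11'); snap('wrist','w11')
draw('s11',[],335,80,110,150,4,'e11')
a=cv2.imread('pics/w11.png')[180:330,230:410]; cv2.imwrite('pics/d11.png',cv2.resize(a,None,fx=4,fy=4))
```

```text
18.75 [0.4599172  0.44602809 0.84740901] [ 0.04308894  0.0112392  -0.01427016] 0.03418948729525295
```

View pics/e11.png

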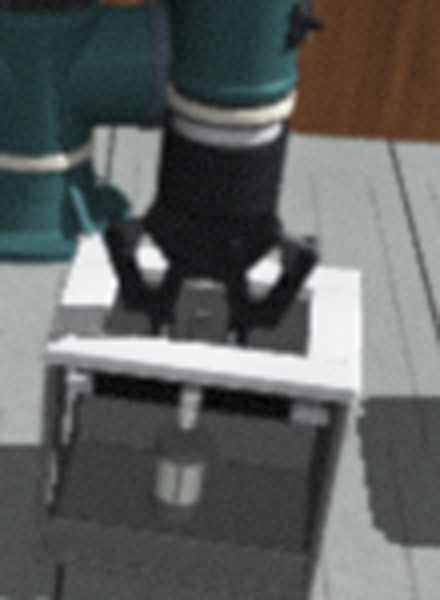

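View pics/d11.png

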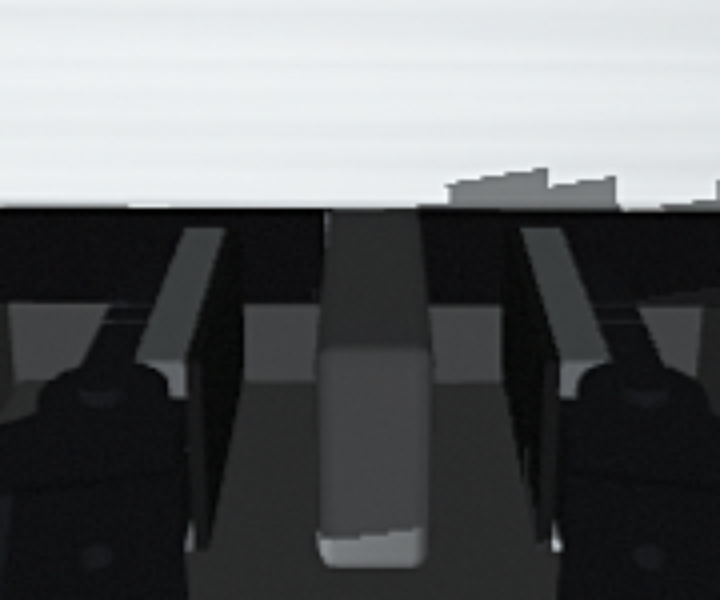

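The lantern is hanging by itself and stayed put. I'll raise the arm straight up, clear of everything.

Request:
{"method": "drive_tool", "body": {
  "motion": [
    [[0, 0, 0], [-0.006, 0, 0], 0.6],
    [[0, 0, 0], [-0.014, 0, 0], 0.6],
    [[0, 0, 0], [-0.024, 0, 0], 0.6],
    [[0, 0, 0], [-0.036, 0, 0], 0.6],
    [[0, 0, 0], [-0.05, 0, 0], 0.6],
    [[0, 0, 0], [-0.07, 0, 0], 0.6],
    [[0, 0, 0], [-0.095, 0, 0], 0.6],
    [[0, 0, 0], [-0.12, 0, 0], 0.6],
    [[0, 0, 0], [-0.145, 0, 0], 0.6],
    [[0, 0, 0], [-0.15, 0, 0], 0.6],
    [[0, 0, 0], [-0.15, 0, 0], 0.6]
  ]
}}

```text
t: 19.95
eef_pos: [0.495, 0.1523, 0.2891]
tool_rot: [1.811, 1.568, 0.154]
wrist_force: [-0.6, 0.3, 0.4]
opening: 0.0344
```

Request:
{"method": "drive_tool", "body": {
  "motion": [
    [[0, 0, 0], [0, -0.02, 0], 0.6],
    [[0, 0, 0], [0, -0.05, 0], 0.6],
    [[0, 0, 0], [0, -0.08, 0], 0.6],
    [[0, 0, 0], [0, -0.11, 0], 0.6],
    [[0, 0, 0], [0, -0.13, 0], 0.6],
    [[0, 0, 0], [0, -0.13, 0], 0.6],
    [[0, 0, 0], [0, -0.13, 0], 0.6],
    [[0, 0, 0], [0, -0.13, 0], 0.6],
    [[0, 0, 0], [0, -0.13, 0], 0.6]
  ]
}}

```text
t: 20.85
eef_pos: [0.3656, 0.1633, 0.2867]
tool_rot: [-1.073, 1.569, -2.731]
wrist_force: [0.2, -0.6, -0.1]
opening: 0.0342
```

Run:
```python
from h import *
o=observe(); print(o['t'],o['eef_pos'],o['wrist_force'],o['opening'])
for n,f in(('scene','s12'),('wrist','w12'),('top','t12')): snap(n,f)
draw('s12',[],335,120,110,120,5,'e12')
draw('t12',[],212,190,180,100,4.4,'f12')
a=cv2.imread('pics/t12.png').astype(int)-cv2.imread('pics/t6.png'); print(np.abs(a[195:270,320:400]).max())
```

```text
20.85 [0.36559544 0.16327273 0.28667116] [ 0.15481755 -0.59510545 -0.05660939] 0.034242633552551
69
```

View pics/e12.png

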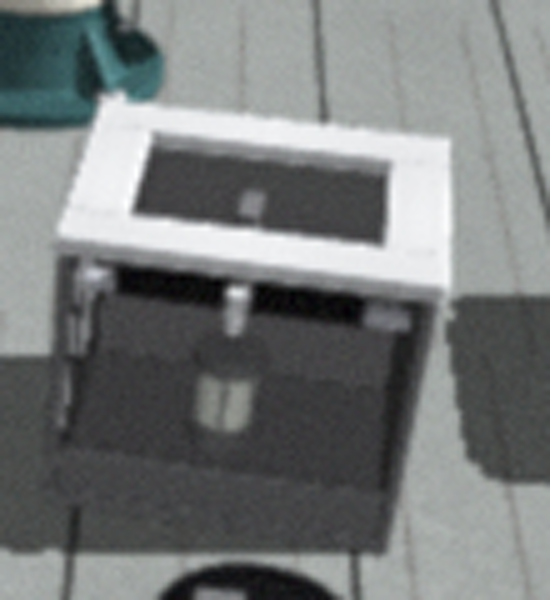

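View pics/w12.png

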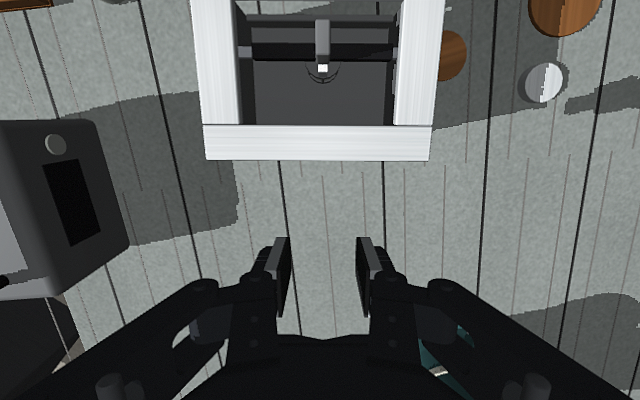

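View pics/f12.png

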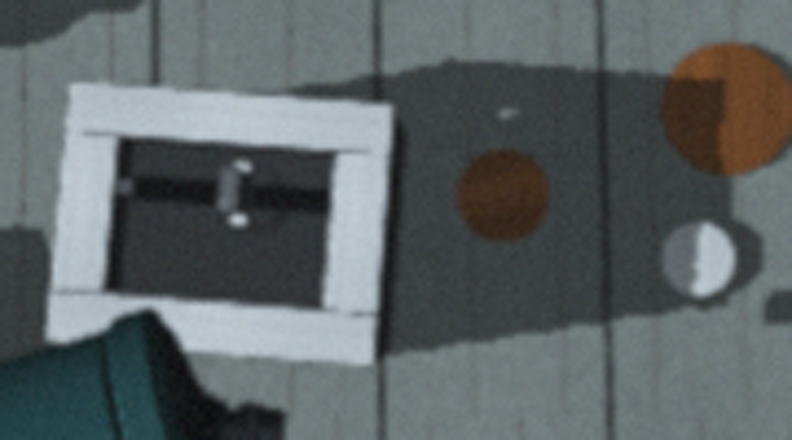

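Run:
```python
from h import *
L=lantern_lines((.4945,.1522),-4.9,.026)
draw('s12',L,335,120,110,120,5,'e13'); draw('w12',L,230,0,180,130,4.4,'d13')
a=cv2.imread('pics/e13.png');b=cv2.imread('pics/d13.png'); cv2.imwrite('pics/j13.png',cv2.resize(np.hstack([a[:572],b]),(800,340)))
```

```text
(no output)
```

View pics/j13.png

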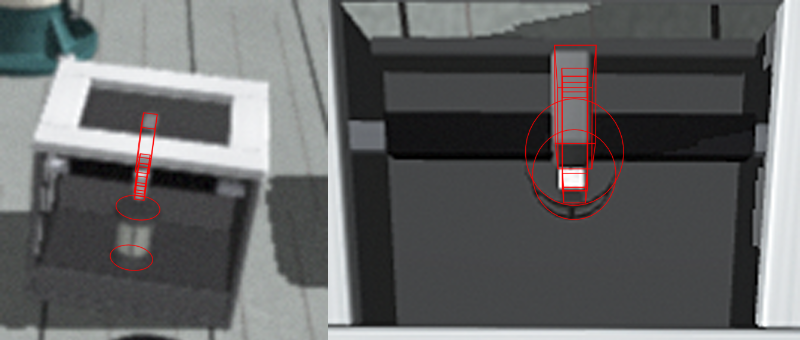

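```bash
python3 -c "
from workcell import *
print(sign_off(), observe()['t'])"
```

```text
the job is handed in; nothing more can be done
the job is handed in; nothing more can be done
```

The lantern now hangs on the bar in the gap between the two sleeves, and the job is handed in at about 21 s of the 72 s allowed.

**What I did:** I pinched the lantern by its tab with 40 N and lifted it off the coaster. I lowered it through the opening behind the bar, aligned it with the gap as seen by the wrist camera, moved it over the bar and let it down in small steps. It passed sleeve height (TCP 144 mm) without contact. It met the bar at TCP 137.8 mm, where 138 mm was expected, with about 6 N more load than when it hung free. Only then did I let go and withdraw straight up.

**Last checks:**
- **Upright:** In the scene and wrist pictures the hanging lantern matches an upright model to within about 2 mm, and it did not move on release.
- **Frame:** The wrist force showed nothing beyond the lantern's weight and noise while the lantern was lowered through the opening, and none after withdrawal. The pictures showed clear space around the hand.
- **Coaster, tin and others:** By eye they are where they were in the pictures. A pixel comparison of the coaster and tin area, with the arm in another place in the second picture, gave differences up to 69 grey levels. I put that down to shadow but did not trace it.
- **Measurement spread:** The cameras disagreed by about 2 mm on where the cabinet stands. I relied on lantern and gap seen together in the wrist picture.

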